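Find the switch that still snaps and put it in service

TASK

Of the three push-button switches on the bank only one still has its snap action. Press the buttons slowly, one after another, until you feel one give way with a snap, and follow it right down (the worn ones just sink softly to the bottom); then throw that switch's toggle lever fully over, away from its button, and after that turn the main knob fully clockwise. Leave the levers of the worn switches as they are, let go of everything, and do not disturb the oiler, feeler gauge or plug gauge beside the bank.

Things in the scene. Friction and masses are not known exactly. Their poses are not given: they have to be found in the camera images.
- bank: switch bank: fixed aluminium plate 130 (x) x 360 (y) x 12 mm carrying three identical grey modules (122 x 62 mm, top 34 mm above the bench) and a knob block. Origin on the bench under its centre; x from the buttons to the levers (away from the robot), y left along the row, z up. Buttons at x=-35, y=125, 50, -25 mm; lever pivots at x=38, same y; knob axis at x=0, y=-140 mm.
- button_1 (a point): centre of the top face of the leftmost (bank's +y side) push-button when out, 52 mm above the bench; axes as the bank's. Black plastic plunger, 28 mm diameter, 12 mm above its dark steel collar (46 mm diameter); moves straight down 7 mm against a spring and comes back when released.
- pivot_1 (a point): pivot of the leftmost (bank's +y side) station's toggle lever, 36 mm above the bench, 73 mm beyond (bank +x) its button; axes as the bank's. Steel bat 8 mm thick, 42 mm long from the pivot, 13 mm ball tip; the tip starts 20 mm nearer the button than the pivot, 73 mm above the bench. Pushed over to +x with about 2 to 3 N.
- button_2 (a point): centre of the top face of the middle push-button when out, 52 mm above the bench; axes as the bank's. Black plastic plunger, 28 mm diameter, 12 mm above its dark steel collar (46 mm diameter); moves straight down 7 mm against a spring and comes back when released.
- pivot_2 (a point): pivot of the middle station's toggle lever, 36 mm above the bench, 73 mm beyond (bank +x) its button; axes as the bank's. Steel bat 8 mm thick, 42 mm long from the pivot, 13 mm ball tip; the tip starts 20 mm nearer the button than the pivot, 73 mm above the bench. Pushed over to +x with about 2 to 3 N.
- button_3 (a point): centre of the top face of the rightmost push-button when out, 52 mm above the bench; axes as the bank's. Black plastic plunger, 28 mm diameter, 12 mm above its dark steel collar (46 mm diameter); moves straight down 7 mm against a spring and comes back when released.
- pivot_3 (a point): pivot of the rightmost station's toggle lever, 36 mm above the bench, 73 mm beyond (bank +x) its button; axes as the bank's. Steel bat 8 mm thick, 42 mm long from the pivot, 13 mm ball tip; the tip starts 20 mm nearer the button than the pivot, 73 mm above the bench. Pushed over to +x with about 2 to 3 N.
- key_p (a joint): travel (m, 0 out, 0.007 fully in) of module p's push-button. Modules p, q, r look alike and are shuffled among the stations; which is where, and which snaps, must be felt. Force of the good one: about 7 N at 2 mm, then it gives way to 4 N at 4.5 mm and 1 to 2 N at 6 to 7 mm; worn ones rise evenly from 0.5 to 4-5 N. Press at 30 mm/s or less; over 80 mm/s is a blow.
- lever_p (a joint): angle (rad) of the toggle lever on module p, the one with key_p: 0 leaning 0.5 rad from upright towards the button, 1.0 fully over, leaning 0.5 rad away from it. Starts at 0 to 0.12; friction holds it where it is left.
- key_q (a joint): travel (m, 0 out, 0.007 fully in) of module q's push-button. Modules p, q, r look alike and are shuffled among the stations; which is where, and which snaps, must be felt. Force of the good one: about 7 N at 2 mm, then it gives way to 4 N at 4.5 mm and 1 to 2 N at 6 to 7 mm; worn ones rise evenly from 0.5 to 4-5 N. Press at 30 mm/s or less; over 80 mm/s is a blow.
- lever_q (a joint): angle (rad) of the toggle lever on module q, the one with key_q: 0 leaning 0.5 rad from upright towards the button, 1.0 fully over, leaning 0.5 rad away from it. Starts at 0 to 0.12; friction holds it where it is left.
- key_r (a joint): travel (m, 0 out, 0.007 fully in) of module r's push-button. Modules p, q, r look alike and are shuffled among the stations; which is where, and which snaps, must be felt. Force of the good one: about 7 N at 2 mm, then it gives way to 4 N at 4.5 mm and 1 to 2 N at 6 to 7 mm; worn ones rise evenly from 0.5 to 4-5 N. Press at 30 mm/s or less; over 80 mm/s is a blow.
- lever_r (a joint): angle (rad) of the toggle lever on module r, the one with key_r: 0 leaning 0.5 rad from upright towards the button, 1.0 fully over, leaning 0.5 rad away from it. Starts at 0 to 0.12; friction holds it where it is left.
- main_knob_grip (a point): on the axis of the main knob, 9 mm below the top of its grip bar. The bar is black plastic, 14 mm thick, 42 mm long, top 80 mm above the bench, upright sides 32 mm high, standing on a 44 mm disc whose top is 48 mm above the bench. The point's x axis lies along the bar and turns with it.
- main_knob (a joint): angle in rad of the main knob: 0 with its bar along the bank's x, growing clockwise seen from above to the stop at 1.25. Starts between 0 and 0.15; light friction (0.04 N m).
- oiler: bystander: upright squeeze oiler, 42 mm body, 157 mm high, origin under its centre
- feeler_set: bystander: folded steel feeler gauge set lying on the bench, 15 x 95 x 10 mm, long along its y, origin under its centre
- gauge: bystander: plug gauge lying on the bench, 18 x 112 x 16 mm, long along its y, origin under its centre

How it is judged:
By the outcome, as a careful person would: the job done as asked, in the order asked, and still so for the second after the job is handed in, with the robot touching nothing.
It also fails if it takes over 67 s, if anything falls off the work surface, if the arm or the gripper's body presses on something with over 40 N, if the wrist force passes 120 N, or if a joint passes its speed limit or range.

ROBOT

A 6-joint arm with a two-finger parallel gripper is mounted at the origin on a cart in front of the work surface, level with it; the furniture and walls round the work are solid. World frame = base frame: x ahead of the robot, y to its left, z up, the work surface at z = 0. Lengths are in m, angles in rad, forces in N, time in s.
With the tool pointing down it reaches from about 0.35 to 0.925 m from the base axis. Payload 6.4 kg.
Tool frame: the origin (TCP) lies midway between the tips of the shut fingers; the grasp point (between the pads) lies behind it (hold_point_z is the z of the grasp point in the tool frame, in m); z points along the fingers, y is the line along which they close (so a half turn about z gives the same grasp; the last joint's range is limited). The gripper opens to 94 mm and grips with 3 to 60 N. Pads are 16 mm wide; open, the fingers measure 119 mm over their backs; the gripper's body (75 mm by 177 mm) begins 78 mm behind the grasp point.
Start: joints at [-0.174, 0.245, 1.558, -0, 1.339, -0.174], TCP at [0.65, 0, 0.205] pointing down, gripper open.
Joint ranges: [-3.13, 3.13], [-1.02, 2.26], [0.13, 2.54], [-0.95, 4.09], [0.21, 2.88], [-2.74, 2.74]. Speed limits (rad/s): [2.57, 2.57, 3.14, 3.14, 3.14, 3.14].

INTERFACE

Orientations are given as a rotation vector (axis times angle).
In Python, from bench import state, camera, hand_in, hold_point_z gives the robot as it stands.
- The arm moves only by the tool drive_tool, never from a script. Its argument "increments" is a list that holds one entry, the list of rows, each a list of 4 numbers: the shift along the tool's x, y, z in units of 50 mm (1.0 is 50 mm), then the turn about the tool's z in units of 5 degrees (1.0 is 5 degrees). A call has 1 to 5 rows; each row shifts and turns the commanded pose from where the row before left it, along the tool's axes as they then stand; what a row does not reach is not made up. A row lasts 1/8 s, in which the tool goes at most 62.5 mm and 10.7 degrees, less where a joint would pass 70% of its speed; a pose out of reach is approached as far as the arm can. A call is refused whole if a number of a shift passes 1 or a number of a turn 1, either way. A call with a gripper value outside its range is refused whole. "grip" is the opening, from 0 (shut) to 1 (fully open), set as the call begins (left out, the last holds). The fingers move at their own pace and stop on an object; "newtons" is the grip in N (left out, the last holds). Time passes only in rows, so rows that do not move let the fingers close. It gives the time, the measured TCP pose, the force, the opening and the grip force at its end, in the units of the state.
- state(): the state, without advancing time (a new reading comes with each control period).
- camera(name): name is "scene" or "side" or "wrist"; returns a dict with "img" (420x560x3 uint8, red, green, blue), "z_map" (420x560 float32, m along the optical axis (not along the pixel's ray), 0 where there is no reading), "fx", "fy", "cx", "cy" (pixels), "k1" (the pictures are not rectified: a ray, as slopes to the right and down, at radius r is drawn at 1 + k1 r^2 times it, then the intrinsics apply), "view" (4x4, takes a point from world to camera coordinates). Camera axes: x right, y down, z forward; pixel columns grow to the right and rows downward; lengths in m; the calibration is good to about 2 mm. A picture is of the moment at which its call begins.
- hand_in(): hands the job in; it is judged then, once.
The state is a dict: "t": time; "joint_positions": joint angles; "qd": joint speeds; "tau": joint torques, N m; "tool_pos": TCP position; "eef_rot": TCP orientation; "contact_force": force on the tool from outside, world axes, zero at the start; "torque": the same for the moment, N m; "gripper_width": finger opening in m; "finger_force": force on a finger pad.
Only numpy, scipy, OpenCV 4.12 (cv2) and the standard library are available. Lean on these libraries where they do the work, as an engineer would, in place of code of your own. Each camera call takes 0.05 s, during which the arm holds its last target. There are 200 camera calls.

## Working session

There is one attempt and no reset: what is moved stays moved. The work goes in short steps, Python scripts to look and compute and a tool call to move; the robot and the scene stay as the last step left them, time stands still between calls to the robot, and variables do not carry over. Pictures are saved under pics/ and viewed, at most 10 in all, crops included, and the job is handed in when it is done.

Besides the shell and the picture viewer there is one more tool, called in YAML: its name, and indented under it one key for each argument. drive_tool: Moves the arm, as the interface text tells. Its arguments: {"type":"object","properties":{"increments":{"type":"array"},"grip":{"type":"number"},"newtons":{"type":"number"}},"required":["increments"]}

```bash
mkdir -p pics
cat > h.py <<'E'
import numpy as np, cv2, pickle
from bench import state, camera, hand_in, hold_point_z
def snap(n,f):
    c=camera(n); pickle.dump(c,open(f'/tmp/{f}.pkl','wb')); cv2.imwrite(f'pics/{f}.png',c['img'][:,:,::-1]); return c
def load(f): return pickle.load(open(f'/tmp/{f}.pkl','rb'))
def K(c): return np.array([[c['fx'],0,c['cx']],[0,c['fy'],c['cy']],[0,0,1.]])
def cloud(c):
    h,w=c['z_map'].shape
    u,v=np.meshgrid(np.arange(w),np.arange(h))
    xd=np.stack([(u-c['cx'])/c['fx'],(v-c['cy'])/c['fy']],-1); x=xd.copy()
    for _ in range(20): x=xd/(1+c['k1']*(x**2).sum(-1,keepdims=True))
    P=np.concatenate([x,np.ones((h,w,1))],-1)*c['z_map'][...,None]
    V=np.array(c['view']); return (P-V[:3,3])@V[:3,:3]
def proj(c,p):
    V=np.array(c['view']); q=V[:3,:3]@np.asarray(p)+V[:3,3]; x=q[:2]/q[2]; x=x*(1+c['k1']*(x@x))
    return c['fx']*x[0]+c['cx'],c['fy']*x[1]+c['cy']
E
python3 - <<'E'
from h import *
for n in ['scene','side','wrist']:
    c=snap(n,n+'0'); print(n,np.linalg.inv(c['view'])[:3,3],(c['z_map']>0).mean())
im=np.hstack([cv2.imread(f'pics/{n}0.png') for n in ['scene','wrist']])
print(state(),hold_point_z)
E
```

```text
scene [-0.13982462  1.03471662  0.65288433] 0.9960756802721088
side [ 0.35375447 -1.19268134  0.49238037] 0.9345960884353741
wrist [0.64858981 0.08384708 0.38332659] 0.9960119047619047
{'t': 0.15, 'joint_positions': array([-1.74078035e-01,  2.45633225e-01,  1.55867446e+00, -1.97666669e-05,
        1.33871699e+00, -1.74114494e-01]), 'qd': array([-0.0003045 , -0.00142345, -0.00427486, -0.00139196,  0.00119344,
       -0.00126538]), 'tau': array([ 8.87750393e-04, -4.16263855e+01, -3.14982533e+01,  6.85620052e-02,
        3.16100603e-02, -6.42144232e-05]), 'tool_pos': array([6.49559347e-01, 9.22105732e-05, 2.04643576e-01]), 'eef_rot': array([-2.22057433e+00, -2.22066541e+00,  1.31526588e-03]), 'contact_force': array([-0.30250693,  0.30572401,  0.28225327]), 'torque': array([ 0.04710575,  0.00849742, -0.02299472]), 'finger_force': 0.0, 'gripper_width': 0.09397214918522549} -0.0188
```

View pics/scene0.png

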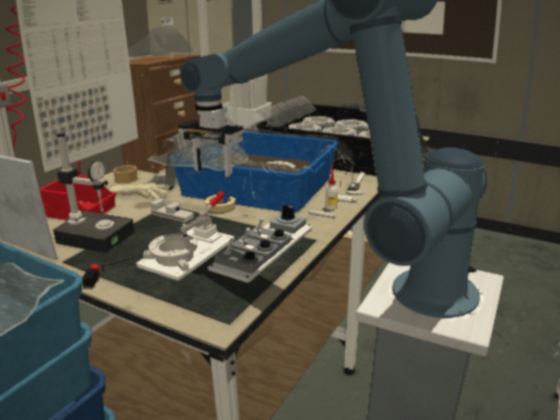

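View pics/wrist0.png

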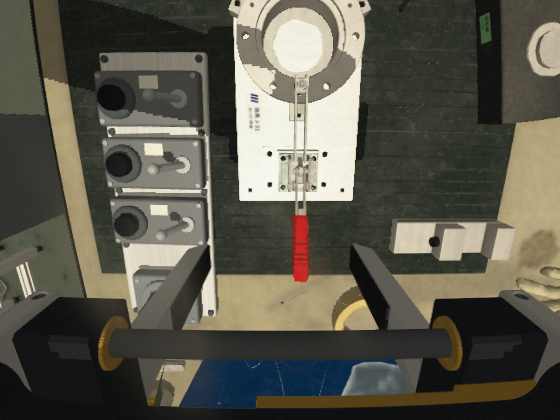

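The wrist picture shows the bank at left. The buttons are near (115,96), (123,165) and (128,221), the lever tips point left of pivots near (180,98), (185,165) and (187,221), and the knob block is near (155,290), partly hidden. A toggle clamp fixture stands just beyond at x>235 px.

Run:
```python
from h import *
from scipy.optimize import least_squares
c=load('wrist0');P=cloud(c)
for (u,v) in [(115,96),(123,165),(128,221),(150,98),(160,165),(160,221),(300,245),(300,100),(300,40),(170,220)]: print((u,v),P[v,u].round(4))
cv2.imwrite('pics/crop.png',cv2.resize(c['img'][40:330,80:230,::-1],None,fx=2.06*1.3,fy=2.06,interpolation=cv2.INTER_CUBIC)) if 0 else None
# button tops: points with z in .049-.055 near
g=c['img'].max(-1)
for (u,v) in [(115,96),(123,165),(128,221)]:
    q=P[v-25:v+25,u-25:u+25].reshape(-1,3);m=abs(q[:,2]-.052)<.003
    q=q[m];print(m.sum(),np.median(q,0).round(4),((q.max(0)+q.min(0))/2).round(4),np.ptp(q,0).round(4))
for n in ['scene0','side0']:
    d=load(n);Q=cloud(d)
    m=(Q[...,0]>.3)&(Q[...,0]<.62)&(Q[...,1]>-.35)&(Q[...,1]<.4)&(Q[...,2]<.3)
    vs,us=np.where(m);print(n,us.min(),us.max(),vs.min(),vs.max())
    crop=d['img'][vs.min():vs.max(),us.min():us.max(),::-1];print(crop.shape)
d=load('scene0')
a=cv2.resize(d['img'][160:280,200:370,::-1],None,fx=4.5,fy=4.5,interpolation=cv2.INTER_CUBIC);cv2.imwrite('pics/sc.png',a);print(a.shape)
```

```text
(115, 96) [0.4684 0.1178 0.051 ]
(123, 165) [0.4675 0.0424 0.0514]
(128, 221) [ 0.4646 -0.025   0.0532]
(150, 98) [0.5188 0.1123 0.0777]
(160, 165) [0.5179 0.044  0.0674]
(160, 221) [ 0.4959 -0.0313  0.0337]
(300, 245) [ 0.6689 -0.03    0.1133]
(300, 100) [0.6699 0.1113 0.0539]
(300, 40) [0.6715 0.1808 0.0124]
(170, 220) [ 0.509  -0.0299  0.0337]
477 [0.4613 0.1169 0.0512] [0.4608 0.1169 0.0514] [0.0269 0.0273 0.0048]
415 [0.4594 0.0424 0.0513] [0.4594 0.0415 0.0512] [0.0259 0.0269 0.0044]
340 [ 0.4582 -0.032   0.0512] [ 0.4578 -0.0326  0.0513] [0.0267 0.0263 0.0044]
scene0 131 356 144 419
(275, 225, 3)
side0 220 359 99 419
(320, 139, 3)
(540, 765, 3)
```

View pics/sc.png

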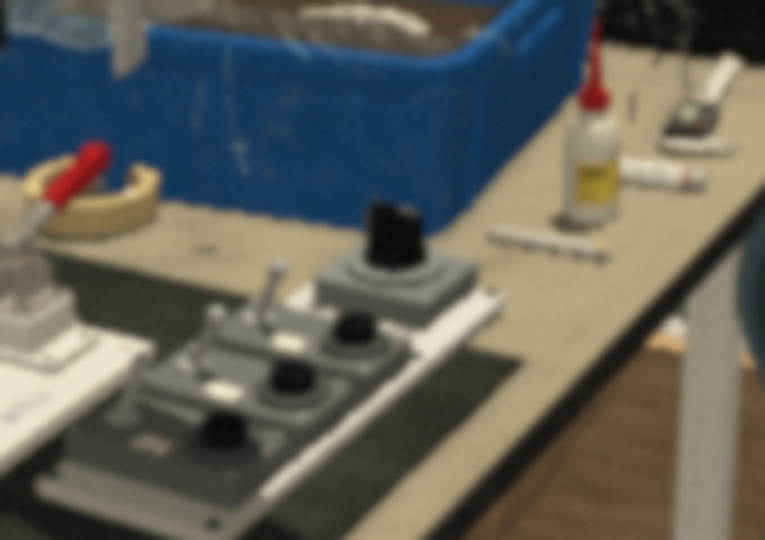

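The enlarged scene view shows the knob bar running roughly along the bank's x, near (395,235) in the crop. The blue bin is behind it, and the oiler stands at (597,165) with two rod-like gauges on the bench near it.

Run:
```python
from h import *
d=load('scene0');P=cloud(d)
f=lambda u,v:(int(200+u/4.5),int(160+v/4.5))
for n,u,v in [('bin corner low',440,225),('bin top',455,70),('bin top L',280,50),('knob bar top',395,208),('barside',395,235),('oiler',597,165),('oilertip',598,40),('rod',550,245),('rod2',665,175),('clampred',70,180)]:
    a,b=f(u,v); print(n,P[b,a].round(3))
O=np.array([.4934,-.0092]);R=np.array([[1,.02],[-.02,1]])
kn=O+R@[0,-.14]
for n in ['scene0','side0','wrist0']:
    Q=cloud(load(n)).reshape(-1,3)
    m=(np.hypot(*(Q[:,:2]-kn).T)<.035)&(Q[:,2]>.055)&(Q[:,2]<.095); q=Q[m]
    if len(q)>5: print(n,'knob',kn,m.sum(),q.min(0).round(4),q.max(0).round(4),np.median(q,0).round(4))
    for i,y in enumerate([.125,.05,-.025]):
        p=O+R@[.018,y]; m=(np.hypot(*(Q[:,:2]-p).T)<.02)&(Q[:,2]>.062)&(Q[:,2]<.09);q=Q[m]
        if len(q)>3: print(n,'tip',i+1,p.round(4),m.sum(),q.mean(0).round(4),q[:,2].max().round(4))
    m=(Q[:,0]>.3)&(Q[:,0]<.75)&(Q[:,1]>-.5)&(Q[:,1]<-.17)&(Q[:,2]>.03)&(Q[:,2]<.2)
    q=Q[m]; 
    for x in np.arange(.3,.75,.05):
        s=q[(q[:,0]>=x)&(q[:,0]<x+.05)]
        if len(s)>5: print(n,round(x,2),len(s),'ymax',np.percentile(s[:,1],98).round(3),'z98',np.percentile(s[:,2],98).round(3))
```

```text
bin corner low [ 0.525 -0.282  0.005]
bin top [ 0.504 -0.267  0.138]
bin top L [ 0.625 -0.228  0.144]
knob bar top [ 0.491 -0.147  0.078]
barside [ 0.489 -0.143  0.06 ]
oiler [ 0.43  -0.355  0.047]
oilertip [ 0.438 -0.366  0.142]
rod [ 0.437 -0.29   0.005]
rod2 [ 0.409 -0.442  0.012]
clampred [ 0.665 -0.02   0.112]
scene0 knob [ 0.4906 -0.1492] 113 [ 0.4676 -0.1551  0.0553] [ 0.5109 -0.1347  0.0809] [ 0.4882 -0.1424  0.0701]
scene0 tip 1 [0.5139 0.1154] 29 [0.5181 0.1189 0.0731] 0.0832
scene0 tip 2 [0.5124 0.0404] 22 [0.5132 0.0448 0.0738] 0.0812
scene0 tip 3 [ 0.5109 -0.0346] 21 [ 0.5138 -0.0311  0.0732] 0.0823
scene0 0.4 246 ymax -0.345 z98 0.139
scene0 0.45 91 ymax -0.171 z98 0.154
scene0 0.5 1197 ymax -0.241 z98 0.161
scene0 0.55 565 ymax -0.232 z98 0.168
scene0 0.6 544 ymax -0.227 z98 0.168
scene0 0.65 559 ymax -0.221 z98 0.168
scene0 0.7 638 ymax -0.193 z98 0.185
side0 knob [ 0.4906 -0.1492] 130 [ 0.4678 -0.1623  0.0556] [ 0.4999 -0.1465  0.0786] [ 0.4825 -0.1558  0.0687]
side0 tip 1 [0.5139 0.1154] 22 [0.5175 0.1116 0.0719] 0.0787
side0 tip 2 [0.5124 0.0404] 24 [0.5135 0.0356 
[... 207 characters left out ...]
ymax -0.22 z98 0.168
side0 0.6 2817 ymax -0.214 z98 0.162
side0 0.65 2502 ymax -0.198 z98 0.165
side0 0.7 2662 ymax -0.18 z98 0.183
wrist0 knob [ 0.4906 -0.1492] 9 [ 0.47   -0.14    0.0559] [ 0.4717 -0.1388  0.0737] [ 0.4708 -0.1395  0.0653]
wrist0 tip 1 [0.5139 0.1154] 194 [0.5196 0.1153 0.0744] 0.0818
wrist0 tip 2 [0.5124 0.0404] 178 [0.5156 0.0417 0.0738] 0.0809
wrist0 tip 3 [ 0.5109 -0.0346] 134 [ 0.5159 -0.0331  0.0739] 0.0817
wrist0 0.4 11 ymax -0.348 z98 0.035
wrist0 0.45 152 ymax -0.274 z98 0.086
wrist0 0.5 927 ymax -0.173 z98 0.118
wrist0 0.55 1642 ymax -0.237 z98 0.123
wrist0 0.6 1474 ymax -0.233 z98 0.125
wrist0 0.65 1339 ymax -0.232 z98 0.108
wrist0 0.7 1096 ymax -0.233 z98 0.109
```

drive_tool:
  increments:
    - [[0.47, -0.76, 0, 0], [0.47, -0.76, 0, 0], [0.47, -0.75, 0, 0], [0.47, -0.75, 0, 0], [0.46, -0.75, 0, 0]]
  grip: 0

```text
t: 0.78
tool_pos: [0.46, 0.1176, 0.2052]
eef_rot: [-2.221, -2.221, 0.0]
contact_force: [-0.2, 1.4, 0.6]
gripper_width: 0.0473
finger_force: 0.0
```

drive_tool:
  increments:
    - [[0, 0, 0.7, 0], [0, 0, 0.7, 0], [0, 0, 0.7, 0], [0, 0, 0.5, 0], [0, 0, 0, 0]]

```text
t: 1.4
tool_pos: [0.4595, 0.117, 0.0734]
eef_rot: [-2.219, -2.219, 0.006]
contact_force: [-0.2, 0.2, -0.2]
gripper_width: 0.0007
finger_force: 0.0
```

drive_tool:
  increments:
    - [[0, 0, 0.15, 0], [0, 0, 0.1, 0], [0, 0, 0.06, 0], [0, 0, 0.05, 0], [0, 0, 0.03, 0]]

```text
t: 2.02
tool_pos: [0.4616, 0.117, 0.056]
eef_rot: [2.221, 2.221, 0.0]
contact_force: [0.2, -0.3, 0.1]
gripper_width: 0.0005
finger_force: 0.0
```

drive_tool:
  increments:
    - [[0, 0, 0.03, 0], [0, 0, 0, 0]]

```text
t: 2.28
tool_pos: [0.4615, 0.117, 0.0544]
eef_rot: [-2.221, -2.221, 0.0]
contact_force: [0.2, 0.5, -0.2]
gripper_width: 0.0007
finger_force: 0.0
```

drive_tool:
  increments:
    - [[0, 0, 0.03, 0], [0, 0, 0, 0]]

```text
t: 2.52
tool_pos: [0.4614, 0.117, 0.0529]
eef_rot: [-2.221, -2.221, 0.0]
contact_force: [-0.2, 0.8, -0.1]
gripper_width: 0.0006
finger_force: 0.0
```

drive_tool:
  increments:
    - [[0, 0, 0.03, 0], [0, 0, 0, 0]]

```text
t: 2.78
tool_pos: [0.4617, 0.117, 0.0518]
eef_rot: [2.221, 2.221, 0.0]
contact_force: [-1.1, -0.4, 2.7]
gripper_width: 0.0004
finger_force: 1.6
```

drive_tool:
  increments:
    - [[0, 0, 0.02, 0], [0, 0, 0, 0]]

```text
t: 3.02
tool_pos: [0.4617, 0.117, 0.0508]
eef_rot: [2.221, 2.221, 0.0]
contact_force: [-2.0, 0.2, 5.8]
gripper_width: 0.0004
finger_force: 2.8
```

drive_tool:
  increments:
    - [[0, 0, 0.02, 0], [0, 0, 0, 0]]

```text
t: 3.28
tool_pos: [0.4617, 0.117, 0.0499]
eef_rot: [2.221, 2.221, 0.0]
contact_force: [-2.2, -0.2, 6.5]
gripper_width: 0.0006
finger_force: 3.0
```

drive_tool:
  increments:
    - [[0, 0, 0.03, 0], [0, 0, 0, 0]]

```text
t: 3.52
tool_pos: [0.4616, 0.117, 0.0481]
eef_rot: [2.221, 2.221, 0.0]
contact_force: [-0.8, -0.6, 4.4]
gripper_width: 0.0004
finger_force: 2.1
```

drive_tool:
  increments:
    - [[0, 0, 0.03, 0], [0, 0, 0, 0]]

```text
t: 3.78
tool_pos: [0.4616, 0.117, 0.0463]
eef_rot: [2.221, 2.221, 0.001]
contact_force: [0.6, -1.1, 1.7]
gripper_width: 0.0004
finger_force: 0.8
```

drive_tool:
  increments:
    - [[0, 0, 0.03, 0], [0, 0, 0.02, 0], [0, 0, 0, 0]]

```text
t: 4.15
tool_pos: [0.4617, 0.117, 0.045]
eef_rot: [-2.221, -2.221, 0.001]
contact_force: [-4.8, 0.1, 11.5]
gripper_width: 0.0002
finger_force: 6.0
```

drive_tool:
  increments:
    - [[0, 0, 0.02, 0], [0, 0, 0, 0]]

```text
t: 4.4
tool_pos: [0.4618, 0.117, 0.0449]
eef_rot: [-2.22, -2.221, 0.002]
contact_force: [-7.7, -1.0, 19.2]
gripper_width: 0.0002
finger_force: 9.6
```

Button 1 snapped: it peaked at about 6.5 N, dropped to 1.7 N and then bottomed. I'll back off and push its lever.

drive_tool:
  increments:
    - [[0, 0, -0.06, 0], [0, 0, -0.08, 0], [0, 0, -0.1, 0], [-0.03, 0, -0.1, 0], [0, 0, -0.1, 0]]

```text
t: 5.03
tool_pos: [0.4612, 0.1154, 0.0649]
eef_rot: [-2.221, -2.221, 0.001]
contact_force: [0.7, 0.6, 0.3]
gripper_width: 0.0009
finger_force: 0.0
```

drive_tool:
  increments:
    - [[0, 0.15, 0, 0], [0, 0.15, 0, 0], [0, 0.15, 0, 0], [0, 0.1, 0, 0], [0, 0, 0, 0]]

```text
t: 5.65
tool_pos: [0.4893, 0.1155, 0.0648]
eef_rot: [-2.221, -2.221, 0.0]
contact_force: [-0.0, -0.4, -0.1]
gripper_width: 0.0008
finger_force: 0.0
```

drive_tool:
  increments:
    - [[0, 0.1, 0, 0], [0, 0.1, 0, 0], [0, 0.1, 0, 0], [0, 0.1, 0, 0], [0, 0.1, 0, 0]]

```text
t: 6.28
tool_pos: [0.5144, 0.1155, 0.065]
eef_rot: [2.221, 2.221, 0.0]
contact_force: [-2.3, -0.0, 1.9]
gripper_width: 0.0004
finger_force: 1.0
```

drive_tool:
  increments:
    - [[0, 0.1, 0, 0], [0, 0.08, 0, 0], [0, 0.06, 0, 0], [0, 0, 0, 0]]

```text
t: 6.78
tool_pos: [0.5263, 0.1155, 0.0649]
eef_rot: [2.221, 2.221, 0.001]
contact_force: [-0.7, -0.8, 0.4]
gripper_width: 0.0006
finger_force: 0.1
```

drive_tool:
  increments:
    - [[0, 0.04, 0, 0], [0, 0, 0, 0]]

```text
t: 7.02
tool_pos: [0.5278, 0.1155, 0.0647]
eef_rot: [-2.221, -2.221, 0.001]
contact_force: [-0.7, -0.5, 0.0]
gripper_width: 0.0005
finger_force: 0.5
```

drive_tool:
  increments:
    - [[0, 0.06, 0, 0], [0, 0.04, 0, 0], [0, 0, 0, 0]]

```text
t: 7.4
tool_pos: [0.5329, 0.1155, 0.0647]
eef_rot: [-2.221, -2.221, 0.0]
contact_force: [-1.8, -0.5, -1.8]
gripper_width: 0.0006
finger_force: 0.9
```

drive_tool:
  increments:
    - [[0, 0.04, 0, 0], [0, 0, 0, 0]]

```text
t: 7.65
tool_pos: [0.5353, 0.1155, 0.0651]
eef_rot: [2.221, 2.221, 0.001]
contact_force: [-1.8, 0.4, -0.4]
gripper_width: 0.0004
finger_force: 0.7
```

drive_tool:
  increments:
    - [[0, 0.04, 0, 0], [0, 0, 0, 0]]

```text
t: 7.9
tool_pos: [0.5362, 0.1156, 0.0649]
eef_rot: [-2.22, -2.22, 0.003]
contact_force: [-4.9, 0.1, 1.9]
gripper_width: 0.0005
finger_force: 2.8
```

drive_tool:
  increments:
    - [[0, 0.03, 0, 0], [0, 0, 0, 0]]

```text
t: 8.15
tool_pos: [0.5364, 0.1156, 0.0647]
eef_rot: [-2.218, -2.219, 0.007]
contact_force: [-9.0, 0.0, 5.4]
gripper_width: 0.0006
finger_force: 5.2
```

drive_tool:
  increments:
    - [[0, -0.3, 0, 0], [0, -0.3, -0.2, 0], [0, -0.3, -0.7, 0], [0, 0, -0.8, 0], [0, 0, -0.8, 0]]

```text
t: 8.78
tool_pos: [0.4936, 0.1155, 0.1918]
eef_rot: [2.22, 2.22, 0.003]
contact_force: [0.8, -0.5, -0.4]
gripper_width: 0.0005
finger_force: 0.0
```

drive_tool:
  increments:
    - [[-0.8, 0, 0, 0], [-0.8, 0, 0, 0], [-0.8, 0, 0, 0], [0, 0, 0, 0]]

```text
t: 9.28
tool_pos: [0.494, -0.0064, 0.1906]
eef_rot: [2.224, 2.216, 0.002]
contact_force: [-0.1, 1.1, -0.3]
gripper_width: 0.0001
finger_force: 0.0
```

Run:
```python
from h import *
c=snap('wrist','w1'); print(state()['tool_pos'])
Q=cloud(c);q=Q.reshape(-1,3); kn=np.array([.4906,-.1492])
m=(np.hypot(*(q[:,:2]-kn).T)<.03)&(q[:,2]>.074)&(q[:,2]<.086);t=q[m]
print(m.sum()); 
if m.sum()>10:
    print(t.min(0),t.max(0),t.mean(0),cv2.minAreaRect(t[:,:2].astype('f4')*1000))
p=np.array([.554,.1145])
m=(np.hypot(*(q[:,:2]-p).T)<.02)&(q[:,2]>.06)&(q[:,2]<.09);print('lever1',m.sum(),q[m].mean(0))
```

```text
[ 0.49380375 -0.00518824  0.190447  ]
0
lever1 208 [0.55028412 0.11473033 0.07358928]
```

View pics/w1.png

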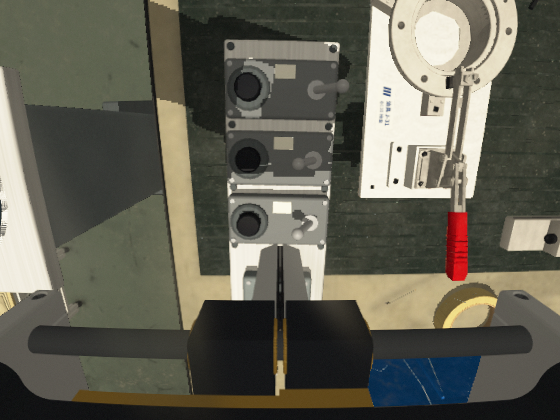

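Lever 1 now leans away from its button, with its tip at (340,88). Levers 2 and 3 are unchanged, with tips near (300,160) and (298,235). The knob is hidden by the fingers.

drive_tool:
  increments:
    - [[-0.72, 0, 0, 0], [-0.72, 0, 0, 0], [-0.72, 0, 0, 0], [-0.72, 0, 0, 0], [0, -0.06, 0, 0]]
  grip: 0.7
  newtons: 25

```text
t: 9.95
tool_pos: [0.4909, -0.149, 0.1902]
eef_rot: [2.222, 2.219, 0.001]
contact_force: [0.7, 0.1, 0.0]
gripper_width: 0.0472
finger_force: 0.0
```

drive_tool:
  increments:
    - [[0, 0, 0, -1], [0, 0, 0, -1], [0, 0, 0, -1], [0, 0, 0, -1], [0, 0, 0, -1]]

```text
t: 10.58
tool_pos: [0.4907, -0.1464, 0.19]
eef_rot: [1.681, 2.654, 0.001]
contact_force: [-0.2, -0.3, 0.5]
gripper_width: 0.0657
finger_force: 0.0
```

drive_tool:
  increments:
    - [[0, 0, 0, -1], [0, 0, 0, -1], [0, 0, 0, -1], [0, 0, 0, -1], [0, 0, 0, -1]]

```text
t: 11.2
tool_pos: [0.4907, -0.1464, 0.19]
eef_rot: [1.067, 2.954, 0.001]
contact_force: [-0.9, -0.9, 1.0]
gripper_width: 0.0659
finger_force: 0.0
```

drive_tool:
  increments:
    - [[0, 0, 0, -1], [0, 0, 0, -1], [0, 0, 0, -1], [0, 0, 0, -1], [0, 0, 0, -1]]

```text
t: 11.82
tool_pos: [0.4907, -0.1464, 0.19]
eef_rot: [0.402, 3.115, 0.001]
contact_force: [0.1, -0.4, 0.7]
gripper_width: 0.0655
finger_force: 0.0
```

drive_tool:
  increments:
    - [[0, 0, 0, -1], [0, 0, 0, -0.5], [0, 0, 0, 0]]

```text
t: 12.2
tool_pos: [0.4907, -0.1468, 0.19]
eef_rot: [0.203, 3.135, 0.0]
contact_force: [-0.1, 0.9, -0.5]
gripper_width: 0.0657
finger_force: 0.0
```

Run:
```python
from h import *
from scipy.spatial.transform import Rotation as Ro
c=snap('wrist','w2'); s=state(); R=Ro.from_rotvec(s['eef_rot']).as_matrix(); print(s['tool_pos'],s['gripper_width'],s['joint_positions'].round(3),R.round(3))
q=cloud(c).reshape(-1,3); kn=np.array([.4906,-.1492])
m=(np.hypot(*(q[:,:2]-kn).T)<.032)&(q[:,2]>.075)&(q[:,2]<.086);t=q[m]
print(m.sum(),proj(c,[*kn,.08])) 
if m.sum()>10: print(t.min(0),t.max(0),t.mean(0),cv2.minAreaRect(t[:,:2].astype('f4')*1000))
for x in np.arange(.4,.56,.02):
    w=q[(abs(q[:,0]-x)<.01)&(q[:,1]<-.2)&(q[:,1]>-.3)&(q[:,2]>.03)&(q[:,2]<.2)]
    if len(w)>3: print(x.round(2),w[:,1].max().round(3),w[:,2].max().round(3), [ (yy,w[abs(w[:,1]-yy)<.01][:,2].max().round(3)) for yy in (-.21,-.23,-.25) if (abs(w[:,1]-yy)<.01).any()])
```

```text
[ 0.49064744 -0.14706248  0.1899941 ] 0.06595073024171846 [-0.513 -0.067  1.921  0.     1.288 -1.954] [[-0.992  0.13   0.   ]
 [ 0.13   0.992  0.   ]
 [-0.     0.    -1.   ]]
485 (np.float64(277.4755781896674), np.float64(211.87382955794945))
[ 0.46729134 -0.15800039  0.07500068] [ 0.50867826 -0.13897637  0.07939759] [ 0.48740944 -0.14831746  0.07741891] ((487.9798583984375, -148.34425354003906), (13.679810523986816, 41.20487976074219), 80.43997955322266)
0.48 -0.29 0.153 []
0.5 -0.232 0.158 [(-0.23, np.float64(0.131)), (-0.25, np.float64(0.148))]
0.52 -0.225 0.159 [(-0.23, np.float64(0.126)), (-0.25, np.float64(0.159))]
0.54 -0.239 0.155 [(-0.23, np.float64(0.146)), (-0.25, np.float64(0.155))]
0.56 -0.253 0.13 [(-0.25, np.float64(0.094))]
```

View pics/w2.png

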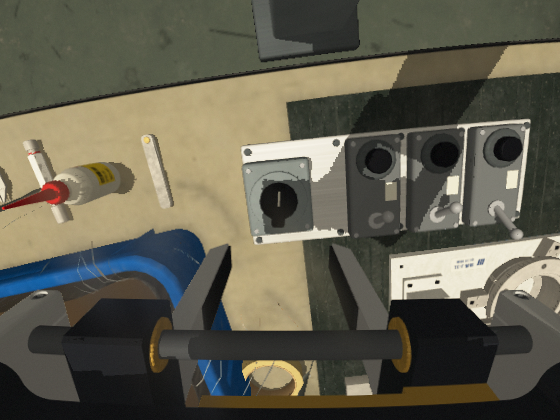

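The picture shows the knob bar at (278,203), free between the open fingers and almost in line with them. The blue bin's rim is at lower left, and the oiler and gauges are far to the left.

drive_tool:
  increments:
    - [[0.02, -0.03, 0.6, 0.4], [0, 0, 0.6, 0], [0, 0, 0.6, 0], [0, 0, 0.44, 0], [0, 0, 0.2, 0]]

```text
t: 12.88
tool_pos: [0.4887, -0.1488, 0.0667]
eef_rot: [-0.26, -3.129, -0.002]
contact_force: [0.6, 0.5, 0.4]
gripper_width: 0.0661
finger_force: 0.0
```

drive_tool:
  increments:
    - [[0, 0, 0.1, 0], [0, 0, 0, 0]]

```text
t: 13.12
tool_pos: [0.4897, -0.1499, 0.0634]
eef_rot: [0.26, 3.13, -0.0]
contact_force: [0.1, 0.2, 0.0]
gripper_width: 0.0657
finger_force: 0.0
```

drive_tool:
  increments:
    - [[0, 0, 0, 0], [0, 0, 0, 0], [0, 0, 0, 0], [0, 0, 0, 0]]
  grip: 0.1
  newtons: 20

```text
t: 13.62
tool_pos: [0.4894, -0.1499, 0.0631]
eef_rot: [0.26, 3.131, -0.0]
contact_force: [-0.6, -0.4, 0.1]
gripper_width: 0.029
finger_force: 0.0
```

drive_tool:
  increments:
    - [[0, 0, 0, 0], [0, 0, 0, 0], [0, 0, 0, 0]]

```text
t: 14.0
tool_pos: [0.4895, -0.1485, 0.063]
eef_rot: [0.261, 3.131, 0.005]
contact_force: [1.4, 5.5, 1.9]
gripper_width: 0.0139
finger_force: 20.0
```

drive_tool:
  increments:
    - [[0, 0.03, 0, 0.8], [0, 0, 0, 0.8], [0, 0, 0, 0.8], [0, 0, 0, 0.8], [0, 0, 0, 0.8]]

```text
t: 14.62
tool_pos: [0.4895, -0.1484, 0.063]
eef_rot: [-0.803, -3.037, 0.0]
contact_force: [-1.2, 0.1, 0.8]
gripper_width: 0.0139
finger_force: 20.0
```

drive_tool:
  increments:
    - [[0, 0, 0, 0.8], [0, 0, 0, 0.8], [0, 0, 0, 0.8], [0, 0, 0, 0.8], [0, 0, 0, 0.8]]

```text
t: 15.25
tool_pos: [0.4894, -0.1485, 0.063]
eef_rot: [-1.318, -2.851, 0.001]
contact_force: [-0.8, -0.6, -0.5]
gripper_width: 0.0137
finger_force: 20.0
```

drive_tool:
  increments:
    - [[0, 0, 0, 0.8], [0, 0, 0, 0.8], [0, 0, 0, 0.8], [0, 0, 0, 0.8], [0, 0, 0, 0.8]]

```text
t: 15.88
tool_pos: [0.4894, -0.1486, 0.063]
eef_rot: [-1.793, -2.579, 0.001]
contact_force: [-0.4, -1.5, 0.8]
gripper_width: 0.014
finger_force: 20.0
```

```bash
python3 -c "
from h import *
s=state();print(s['torque'],s['contact_force'],s['eef_rot'],s['finger_force'],s['gripper_width'])"
```

```text
[-0.1476246   0.18545273  0.05632691] [-0.39771462 -1.51137539  0.77889946] [-1.79301657e+00 -2.57929890e+00  1.16897716e-03] 19.99348372220993 0.014020113639276341
```

drive_tool:
  increments:
    - [[0, 0, 0, 0.4], [0, 0, 0, 0.3], [0, 0, 0, 0.2], [0, 0, 0, 0.2], [0, 0, 0, 0]]

```text
t: 16.5
tool_pos: [0.4894, -0.1485, 0.063]
eef_rot: [-1.911, -2.493, 0.001]
contact_force: [-3.6, -2.1, 2.4]
gripper_width: 0.014
finger_force: 20.3
```

```bash
python3 -c "
from h import *
s=state();r=s['eef_rot'];print(s['torque'],r,np.degrees(2*np.arctan2(r[0],r[1])))"
```

```text
[-0.47851537  0.6061968   0.34138724] [-1.91148399e+00 -2.49288519e+00  1.11927909e-03] -285.03976650791736
```

drive_tool:
  increments:
    - [[0, 0, 0, 0.2], [0, 0, 0, 0.2], [0, 0, 0, 0]]

```text
t: 16.88
tool_pos: [0.4895, -0.1486, 0.063]
eef_rot: [1.956, 2.459, -0.001]
contact_force: [-2.9, -3.0, 2.1]
gripper_width: 0.0142
finger_force: 20.8
```

```bash
python3 -c "
from h import *
s=state();r=s['eef_rot'];print(s['torque'],r,np.degrees(2*np.arctan2(r[0],r[1])))"
```

```text
[-0.63753823  0.78356365  0.44251613] [ 1.95551853e+00  2.45863434e+00 -1.00409859e-03] 76.99521741957831
```

The knob is against its stop, with the torque climbing to 0.44 N m. I'll release and lift.

drive_tool:
  increments:
    - [[0, 0, 0, 0], [0, 0, 0, 0], [0, 0, 0, 0], [0, 0, 0, 0]]
  grip: 0.6

```text
t: 17.38
tool_pos: [0.4897, -0.1482, 0.0629]
eef_rot: [1.956, 2.458, 0.001]
contact_force: [0.0, -0.9, 0.1]
gripper_width: 0.0508
finger_force: 0.0
```

drive_tool:
  increments:
    - [[0, 0, -0.2, 0], [0, 0, -0.6, 0], [0, 0, -0.8, 0], [0, 0, -0.8, 0], [0, 0, 0, 0]]

```text
t: 18.0
tool_pos: [0.4919, -0.1495, 0.1875]
eef_rot: [1.95, 2.452, 0.002]
contact_force: [0.3, -0.6, 0.2]
gripper_width: 0.0564
finger_force: 0.0
```

drive_tool:
  increments:
    - [[0, 0, -0.5, 0], [0, 0, 0, 0], [0, 0, 0, 0]]

```text
t: 18.38
tool_pos: [0.489, -0.1481, 0.2066]
eef_rot: [-1.955, -2.457, 0.0]
contact_force: [-0.3, -0.1, -0.7]
gripper_width: 0.0565
finger_force: 0.0
```

Run:
```python
from h import *
c=snap('wrist','w3'); q=cloud(c).reshape(-1,3); kn=np.array([.4895,-.1485])
m=(np.hypot(*(q[:,:2]-kn).T)<.032)&(q[:,2]>.075)&(q[:,2]<.086);t=q[m]
print(state()['tool_pos'],m.sum(),proj(c,[*kn,.08]),cv2.minAreaRect(t[:,:2].astype('f4')*1000) if m.sum()>5 else '')
```

```text
[ 0.48882838 -0.14796096  0.20632509] 441 (np.float64(280.9729656353874), np.float64(207.38383353996568)) ((488.19049072265625, -148.53634643554688), (13.65306282043457, 41.29438400268555), 16.85239028930664)
```

View pics/w3.png

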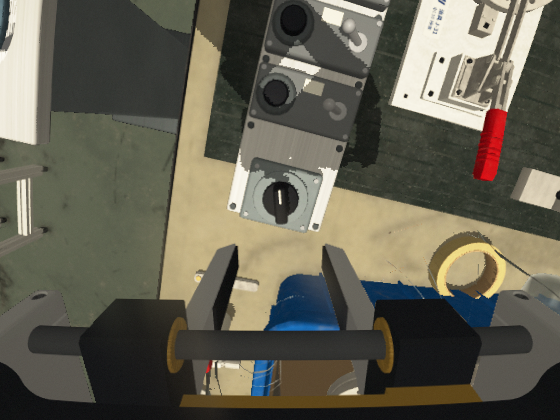

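The bar at (281,200) now stands 72° clockwise in the bank frame, which is the 1.25 rad stop. Levers 2 and 3 are unchanged and the gripper touches nothing.

```bash
python3 -c "
from bench import hand_in
print(hand_in())"
```

```text
the job is handed in; nothing more can be done
None
```

The job is done and handed in: button 1 (leftmost) was the one that snapped, I threw its lever fully over, then turned the main knob clockwise to its stop. I left levers 2 and 3 alone, the arm stayed away from the oiler and gauges, and the gripper finished touching nothing, about 18 s in.

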